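Hang the source paddle on the hook inside its cabinet

ROBOT

A 6-joint arm with a two-finger parallel gripper is mounted at the origin on a cart in front of the work surface, level with it; the furniture and walls round the work are solid. World frame = base frame: x ahead of the robot, y to its left, z up, the work surface at z = 0. Lengths are in m, angles in rad, forces in N, time in s.
With the tool pointing down it reaches from about 0.25 to 0.725 m from the base axis. Payload 4 kg.
Tool frame: the origin (TCP) lies between the finger pads; the fingertips stand 25 mm ahead of it and the grasp point (between the pads) lies 6 mm ahead of it; z points along the fingers, y is the line along which they close (so a half turn about z gives the same grasp; the last joint's range is limited). The gripper opens to 85 mm and grips with 20 to 120 N. Pads are 22 mm wide; open, the fingers measure 114 mm over their backs; the gripper's body (76 mm by 85 mm) begins 54 mm behind the grasp point. The pads swing forward as they close: fully open they stand 13 mm farther back than shut.
Start: joints at [1.124, 0.241, 0.005, 1.335, 0, 1.571], TCP at [0.216, 0.451, 0.229] pointing down, gripper open.
Joint ranges: [-2.72, 2.72], [-1.05, 1.87], [-1.09, 1.28], [-1.99, 2.15], [-1.42, 1.44], [-3.14, 3.14]. Speed limits (rad/s): [2.79, 2.79, 3.14, 3.14, 3.14, 3.14].

INTERFACE

Orientations are given as a unit quaternion [x, y, z, w].
In Python, from workcell import bot gives the robot as it stands. The module is installed in compiled form; this text tells all that it offers.
- The arm moves only by the shell command python3 -m pendant 'ROWS'. ROWS is JSON, one flat list of numbers, 7 for each row, row after row: the shift along the tool's x, y, z normalised to -1 to 1, where 1 is 0.5 m, then the turn, a rotation vector about the tool's x, y, z normalised to -1 to 1, where 1 is 180 degrees, then the opening, from 0 (shut) to 1 (fully open). In form: [tx, ty, tz, ax, ay, az, fingers, tx, ty, tz, ax, ay, az, fingers, ...]. A call has exactly 10 rows; each row is the pose to reach, as a shift and turn from the pose commanded when the call began, along the tool's axes at that moment, turning the shorter way round; what a row does not reach only later rows make up. A row lasts 1/12 s, in which the tool goes at most 41.7 mm and 7.16 degrees, less where a joint would pass 70% of its speed; a pose out of reach is approached as far as the arm can. A call with a number of a shift or a turn outside -1 to 1 is refused whole. A call with a gripper value outside its range is refused whole. The fingers move at their own pace and stop on an object; the grip force is fixed at half the most. Time passes only in rows, so rows that repeat a pose let the fingers close, or fill a call up. It gives the time, the measured TCP pose, the force, the opening and the grip force at its end, in the units of the state.
- bot.get_obs(): the state, without advancing time (a new reading comes with each control period).
- bot.camera(name): name is "scene" or "top" or "wrist"; returns a dict with "pixels" (400x640x3 uint8, red, green, blue), "mtx" (3x3 intrinsics, pixels), "cam_to_world" (4x4, takes a point from camera to world coordinates); the wrist camera has in their place "hand_eye" (4x4, takes a point from camera to tool coordinates, whose origin is the TCP and whose axes are the flange's). Camera axes: x right, y up, looking along -z (the intrinsics and any distortion apply to the point x, -y, -z); pixel columns grow to the right and rows downward; lengths in m; the calibration is good to about 2 mm. A picture is of the moment at which its call begins: read the wrist's pose just before it. There is no depth.
- bot.job_done(): hands the job in; it is judged then, once.
The state is a dict: "clock": time; "joint_pos": joint angles; "joint_vel": joint speeds; "tau": joint torques, N m; "eef_pos": TCP position; "tool_rot": TCP orientation; "ft_force": force on the tool from outside, world axes, zero at the start; "ft_torque": the same for the moment, N m; "grip_width": finger opening in m; "grasp_force": force on a finger pad.
Only numpy, scipy, OpenCV 4.12 (cv2) and the standard library are available. Lean on these libraries where they do the work, as an engineer would, in place of code of your own. Each camera call takes 0.05 s, during which the arm holds its last target. There are 200 camera calls.

TASK

Take the yellow source paddle out of its desk stand, bring it through the narrow doorway of the small cabinet without the paddle or the gripper touching the cabinet, and hang it by its window on the hook inside. Press it gently down on the hook's red tongue, with no more than 20 N, until the tongue is fully down on its stop, then let go so that the paddle hangs free and still. Leave the tin and the two pots where they are.

Things in the scene. Friction and masses are not known exactly. Their poses are not given: they have to be found in the camera images.
- paddle: loose source paddle, 0.16 kg, 228 mm tall, upright in the stand. Origin: centre of underside; z up, y across, x through it. From the underside up: yellow head 44 (y) x 12 (x) x 40 high; side strips 44 over all, 8 thick, to 108 mm; stem 12 (y) x 10 (x); grip block from 188 mm. Orange disc on the -x face; hang it either way round
- grip (a point): middle of the paddle's black grip block, 208 mm above the underside; the block is 16 (y) x 24 (x) x 40 mm high, to be gripped from above across its 16 mm
- eye (a point): middle of the upper edge of the paddle's window, 100 mm above its underside; it comes to rest on the tongue. The window lies between the side strips, 26 mm wide (y), open right through along x, from 44 to 100 mm above the underside; its upper edge is a round bar, 8 mm in diameter, along y
- stand: fixed desk stand, 50 x 76 x 37 mm, with a pocket (47 x 15 mm, floor 6 mm above the desk, 31 mm deep) in which the paddle's head stands with 1.5 mm play. Origin: centre of its underside; axes parallel to the paddle's. The paddle lifts straight up
- cabinet: fixed white cabinet with grey roof, 130 deep (x) x 140 wide (y) x 182 high, upright. Origin: centre of underside; front faces its own -x. Inside it nothing but the hook may be touched. An upright paddle goes in level along +x, head through the doorway, stem through the roof slot, the gripper staying above the roof
- doorway (a point): middle of the doorway's foot on the cabinet's front face, 65 mm before (-x of) the cabinet's origin. The doorway is 64 wide and open from the 6 mm floor to the roof. The roof, 174 to 182 mm above the desk, has a slot 34 wide that runs from the front, above the doorway, 116 mm back; both are centred on the cabinet's y = 0
- hook_rail: aluminium rail upright on the inside of the cabinet's back wall, with the hook that it carries. Axes parallel to the cabinet's; origin 59 mm behind the cabinet's origin, 124 mm above the desk. The hook is clamped up to 12 mm higher or lower than its middle setting; its height is not measured and must be felt or seen
- hook_mid (a point): point 30 mm before (-x of) the hook rail's origin, where the paddle hangs best; fixed to the rail. The hook points to -x, 14 wide; its nose ends 25 mm before this point, and the tongue, 8 wide, reaches 17 mm either side of it. At the middle setting: hook's underside 8 mm below this point, nose's top 11 above, tongue's top 8 above when raised, 0 when fully down
- tongue (a joint): how far the red tongue on the hook has been pressed down: 0 raised, 0.008 m down on its rigid stop. It slides stiffly: it yields to about 7 N downward and stays where it is left, also under the paddle's weight; on the stop the force rises steeply
- planchet_tin: bystander: flat round light grey tin, 66 mm across, 24 mm high; origin at the centre of its underside
- dark_pot: bystander: small dark pot with a white screw cap, 50 mm across, 54 mm high; origin at the centre of its underside
- yellow_pot: bystander: small yellow pot with a white screw cap, 50 mm across, 54 mm high; origin at the centre of its underside
There are look-alikes about, which are no part of the job. Leave any blue look-alike of the stand alone.

How it is judged:
By the outcome, as a careful person would: the job done as asked, in the order asked, and still so for the second after the job is handed in, with the robot touching nothing.
It also fails if it takes over 59 s, if anything falls off the work surface, if the arm or the gripper's body presses on something with over 40 N, if the wrist force passes 120 N, or if a joint passes its speed limit or range.

## Working session

There is one attempt and no reset: what is moved stays moved. The work goes in short steps, Python scripts to look and compute and a shell command to move; the robot and the scene stay as the last step left them, time stands still between calls to the robot, and variables do not carry over. Pictures are saved under pics/ and viewed, at most 14 in all, crops included, and the job is handed in when it is done.

```bash
mkdir -p pics; ls; python3 - <<'E'
from workcell import bot
import cv2,numpy as np
o=bot.get_obs();print({k:np.round(v,4).tolist() for k,v in o.items()})
for n in("scene","top"):
    c=bot.camera(n);cv2.imwrite(f"pics/{n}0.png",c["pixels"][...,::-1]);print(n,c["mtx"].tolist(),np.round(c["cam_to_world"],4).tolist(),[k for k in c])
E
```

```text
pics
{'clock': 0.0, 'joint_pos': [1.124, 0.2414, 0.0037, 1.3352, -0.0, 1.5708], 'joint_vel': [0.0016, -0.0009, 0.0016, 0.0012, -0.0024, 0.0002], 'tau': [-0.0003, -37.2317, 25.2408, 0.0171, -0.0001, 0.0], 'eef_pos': [0.2158, 0.4503, 0.2277], 'tool_rot': [0.2216, 0.9751, -0.001, -0.0002], 'ft_force': [-0.9137, 0.3002, -0.1807], 'ft_torque': [0.0629, 0.0282, 0.0093], 'grasp_force': 0.0, 'grip_width': 0.0854}
scene [[493.65390501143764, 0.0, 309.58932888453734], [0.0, 493.65390501143764, 208.92134455393918], [0.0, 0.0, 1.0]] [[0.7882, 0.3355, -0.5158, -0.1447], [-0.615, 0.4019, -0.6784, -0.8815], [-0.0203, 0.852, 0.5232, 0.8334], [0.0, 0.0, 0.0, 1.0]] ['pixels', 'mtx', 'cam_to_world']
top [[365.2363813853731, 0.0, 316.75854662229347], [0.0, 365.2363813853731, 199.60829524095823], [0.0, 0.0, 1.0]] [[0.0125, 0.9894, -0.1446, 0.3998], [-0.9998, 0.0148, 0.0146, -0.0096], [0.0166, 0.1443, 0.9894, 0.9909], [0.0, 0.0, 0.0, 1.0]] ['pixels', 'mtx', 'cam_to_world']
```

View pics/scene0.png

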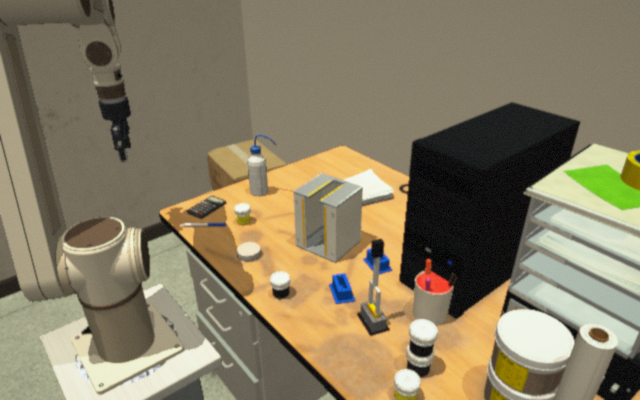

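View pics/top0.png

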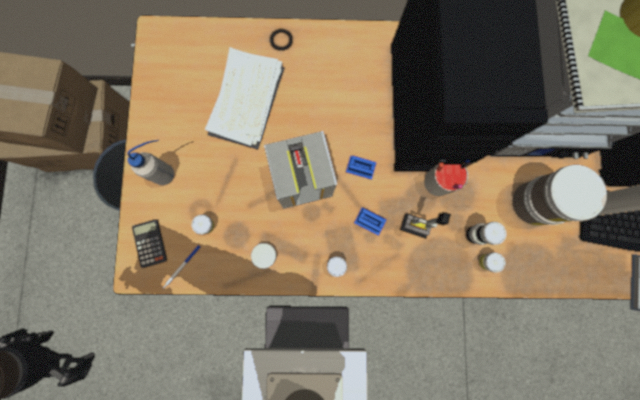

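The top view shows the cabinet at about (302,168) with its slot toward the lower edge, and the dark stand with the paddle at (417,225), grip block at (444,218). Blue look-alike stands are at (361,167) and (370,220). The dark one fits because it holds the yellow-headed paddle. I'll confirm it with an enlarged crop.

```bash
python3 - <<'E'
import cv2,numpy as np
t=cv2.imread("pics/top0.png");s=cv2.imread("pics/scene0.png")
r=lambda a,w,h:cv2.resize(a,(w,h),interpolation=cv2.INTER_CUBIC)
a=r(t[120:220,255:355],400,400) # 4x
b=r(t[190:250,390:460],400,343) if 0 else r(t[190:250,395:455],400,400)
c=np.hstack([a,b])
cv2.imwrite("pics/crop1.png",c)
d=r(s[225:345,280:400+0],600,600)
d=r(s[165:345,280:410],433,600)
cv2.imwrite("pics/crop2.png",d)
E
```

```text
(no output)
```

View pics/crop1.png

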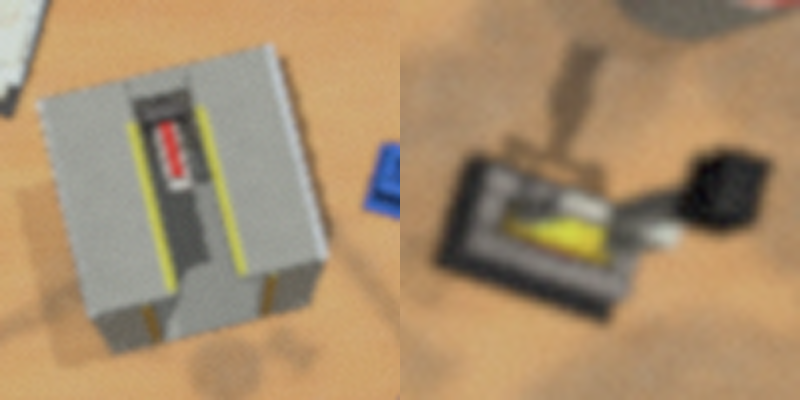

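View pics/crop2.png

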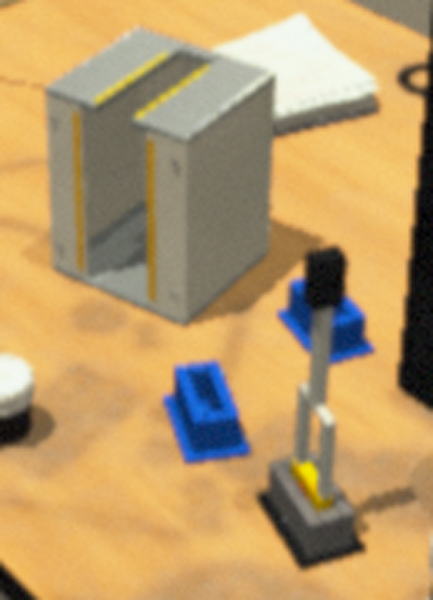

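Crops: the yellow-headed paddle is clearly in the dark stand (both blue ones are empty). The cabinet roof corners in the left half of the first crop are (40,102), (270,45), (327,262) and (93,315), with the red tongue at (172,150).

```bash
cat > h.py <<'E'
from workcell import bot
import numpy as np,cv2
from scipy.spatial.transform import Rotation as R
def cam(n):
    c=bot.camera(n);return c["pixels"],c["mtx"],c.get("cam_to_world")
def ray(K,T,p):
    d=np.array([(p[0]-K[0,2])/K[0,0],-(p[1]-K[1,2])/K[1,1],-1.]);d=T[:3,:3]@d
    return T[:3,3],d/np.linalg.norm(d)
def plane(K,T,p,z):
    o,d=ray(K,T,p);return o+d*(z-o[2])/d[2]
def tri(r1,r2):
    A=[];b=[]
    for o,d in(r1,r2):
        P=np.eye(3)-np.outer(d,d);A.append(P);b.append(P@o)
    x=np.linalg.lstsq(np.vstack(A),np.hstack(b),rcond=None)[0]
    return x,[np.linalg.norm(a@x-c) for a,c in zip(A,b)]
E
python3 - <<'E'
from h import *
np.set_printoptions(precision=4,suppress=True)
_,K,T=cam("top");_,Ks,Ts=cam("scene")
u=lambda p:(p[0]/4+255-.4,p[1]/4+120-.4)
v=lambda p:((p[0]-400)/6.667+395-.4,p[1]/6.667+190-.4)
w=lambda p:(p[0]/3.333+280-.4,p[1]/3.333+165-.4)
C=np.array([plane(K,T,u(p),.182) for p in((40,102),(270,45),(327,262),(93,315))])
print("roof",C,"sides",[np.linalg.norm(C[i]-C[i-1]) for i in range(4)],"ctr",C.mean(0))
d=C[0]-C[3]+C[1]-C[2];print("yaw",np.degrees(np.arctan2(d[1],d[0])))
e=C[0]-C[1]+C[3]-C[2];print("yaw2",np.degrees(np.arctan2(-e[0],e[1])))
for a in(((172,290),(130,125)),((243,272),(200,108))):
    p,q=[plane(K,T,u(x),.182) for x in a];d=q-p;print("slot",p,q,np.degrees(np.arctan2(d[1],d[0])))
for n,a in{"L":((128,130),(172,290)),}.items():pass
print("grip",tri(ray(K,T,v((727,188))),ray(Ks,Ts,w((325,279)))))
B=np.array([plane(K,T,v(p),.0) for p in((440,262),(607,318))]);d=B[0]-B[1];print("stand edge",B,np.linalg.norm(d),np.degrees(np.arctan2(-d[0],d[1])))
# scene roof corners check
for p in((47,90),(137,28),(275,75),(187,137)):print("sc",plane(Ks,Ts,w(p),.182))
print("tongue in top", plane(K,T,u((172,150)),.12))
E
```

```text
roof [[ 0.6419  0.0991  0.182 ]
 [ 0.6781 -0.0319  0.182 ]
 [ 0.5517 -0.0653  0.182 ]
 [ 0.5195  0.0654  0.182 ]] sides [np.float64(0.1269388532079871), np.float64(0.1358387913478071), np.float64(0.130790127809421), np.float64(0.13464922347377106)] ctr [0.5978 0.0168 0.182 ]
yaw 15.081029776607688
yaw2 14.636386058006858
slot [0.5344 0.0216 0.182 ] [0.6293 0.0474 0.182 ] 15.220747708446456
slot [ 0.5452 -0.0181  0.182 ] [0.64   0.0078 0.182 ] 15.236303379199164
grip (array([ 0.4782, -0.2945,  0.2132]), [np.float64(0.0002922611248763625), np.float64(0.0002922611248762315)])
stand edge [[ 0.4675 -0.2534  0.    ]
 [ 0.4456 -0.3212  0.    ]] 0.07122605307292325 -17.871492182436672
sc [0.5194 0.0603 0.182 ]
sc [0.6427 0.0974 0.182 ]
sc [ 0.6761 -0.0391  0.182 ]
sc [ 0.5582 -0.0672  0.182 ]
tongue in top [0.6315 0.0258 0.12  ]
```

```bash
cat >> h.py <<'E'
def go(pos,yaw):
    """normalised shift/turn to bring TCP to pos, pointing down, tool y at angle yaw+90 deg (x of the paddle at yaw), half turn free"""
    o=bot.get_obs();q=R.from_quat(o["tool_rot"]);p=np.array(o["eef_pos"])
    best=None
    for k in(0,180):
        a=np.radians(yaw+90+k);y=np.array([np.cos(a),np.sin(a),0]);z=np.array([0,0,-1.]);t=R.from_matrix(np.c_[np.cross(y,z),y,z])
        r=(q.inv()*t).as_rotvec()
        if best is None or np.linalg.norm(r)<np.linalg.norm(best):best=r
    print("t",o["clock"].__round__(2),"eef",np.round(p,4),"F",np.round(o["ft_force"],2),"w",round(float(o["grip_width"]),4),"gf",round(float(o["grasp_force"]),1))
    print("shift",np.round(q.inv().apply(np.array(pos)-p)/.5,4),"turn",np.round(best/np.pi,4))
E
python3 - <<'E'
from h import *
_,K,T=cam("scene");print("PC corner",plane(K,T,(405,288),0))
go([.478,-.2945,.31],-18)
E
```

```text
PC corner [ 6.26987654e-01 -2.59718092e-01  1.11022302e-16]
t 0.25 eef [0.2159 0.4507 0.2282] F [0.17 0.43 0.01] w 0.0858 gf 0.0
shift [-1.1167 -1.1177 -0.1626] turn [-0.0003 -0.     -0.0422]
```

```bash
python3 -m pendant '[-0.56,-0.56,-0.163,0,0,-0.042,1, -0.56,-0.56,-0.163,0,0,-0.042,1, -0.56,-0.56,-0.163,0,0,-0.042,1, -0.56,-0.56,-0.163,0,0,-0.042,1, -0.56,-0.56,-0.163,0,0,-0.042,1, -0.56,-0.56,-0.163,0,0,-0.042,1, -0.56,-0.56,-0.163,0,0,-0.042,1, -0.56,-0.56,-0.163,0,0,-0.042,1, -0.56,-0.56,-0.163,0,0,-0.042,1, -0.56,-0.56,-0.163,0,0,-0.042,1]'; python3 -c "
from h import *
go([.478,-.2945,.31],-18)"
```

```text
clock: 1.08
eef_pos: [0.348, 0.0748, 0.3111]
tool_rot: [0.158, 0.987, -0.0, 0.001]
ft_force: [1.0, 0.1, -0.6]
grip_width: 0.0851
grasp_force: 0.0
t 1.08 eef [0.348  0.0748 0.3111] F [ 0.99  0.1  -0.56] w 0.0851 gf 0.0
shift [-0.477  -0.6209  0.0028] turn [ 0.0001  0.0006 -0.0008]
```

```bash
python3 -m pendant '[-0.477,-0.62,0,0,0,0,1, -0.477,-0.62,0,0,0,0,1, -0.477,-0.62,0,0,0,0,1, -0.477,-0.62,0,0,0,0,1, -0.477,-0.62,0,0,0,0,1, -0.477,-0.62,0,0,0,0,1, -0.477,-0.62,0,0,0,0,1, -0.477,-0.62,0,0,0,0,1, -0.477,-0.62,0,0,0,0,1, -0.477,-0.62,0,0,0,0,1]'; 
python3 - <<'E'
from h import *
go([.478,-.2945,.22],-18)
o=bot.get_obs();c=bot.camera("wrist");print(c["mtx"].tolist(),np.round(c["hand_eye"],4).tolist(),[k for k in c])
cv2.imwrite("pics/w1.png",c["pixels"][...,::-1])
E
```

```text
clock: 1.92
eef_pos: [0.479, -0.296, 0.3085]
tool_rot: [0.159, 0.987, -0.001, -0.0]
ft_force: [-0.1, 1.4, -0.5]
grip_width: 0.0853
grasp_force: 0.0
t 1.92 eef [ 0.479  -0.296   0.3085] F [-0.06  1.43 -0.54] w 0.0853 gf 0.0
shift [0.0027 0.0024 0.177 ] turn [-0.0004 -0.0001 -0.0015]
[[285.35651388542937, 0.0, 316.7783017568518], [0.0, 285.35651388542937, 199.5308302508957], [0.0, 0.0, 1.0]] [[-0.0004, 0.9641, 0.2656, 0.0675], [1.0, 0.0005, -0.0004, 0.0003], [-0.0005, 0.2656, -0.9641, -0.1451], [0.0, 0.0, 0.0, 1.0]] ['pixels', 'mtx', 'hand_eye']
```

View pics/w1.png

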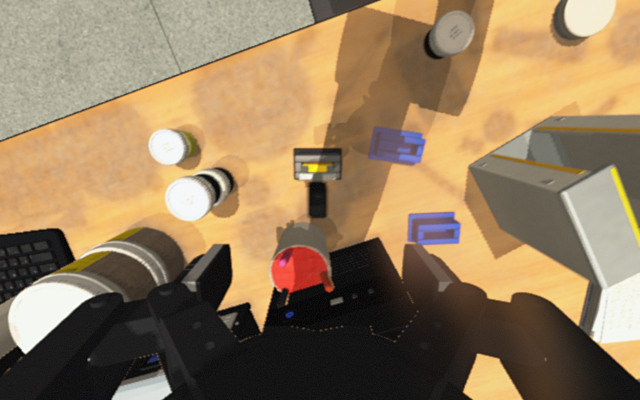

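The wrist view shows the grip block at (317,200), centred between the fingers and square to the image. The stand at (317,164) is level. I'll check the position numerically.

```bash
python3 - <<'E'
from h import *
im=cv2.imread("pics/w1.png");o=bot.get_obs()
T=np.eye(4);T[:3,:3]=R.from_quat(o["tool_rot"]).as_matrix();T[:3,3]=o["eef_pos"]
c=bot.camera("wrist");T=T@c["hand_eye"];K=c["mtx"]
g=cv2.cvtColor(im,cv2.COLOR_BGR2GRAY)[175:225,295:340]
m=(g<45).astype(np.uint8);n,l,s,ce=cv2.connectedComponentsWithStats(m);i=1+s[1:,4].argmax();print(s[i],ce[i])
x,y,w,h=s[i][:4]+[295,175,0,0];xm=ce[i][0]+295
print("top rear edge", plane(K,T,(xm,y+h),.234),"bottom front edge",plane(K,T,(xm,y),.194))
print("mid guess",plane(K,T,(xm,y+h/2),.214))
E
```

```text
[ 14   7  17  36 559] [22.41502683 24.46690519]
top rear edge [ 0.48740578 -0.29857891  0.234     ] bottom front edge [ 0.4671166  -0.29181803  0.194     ]
mid guess [ 0.47828353 -0.29553684  0.214     ]
```

```bash
python3 -m pendant '[0.003,0.001,0.06,0,0,-0.001,1, 0.003,0.001,0.12,0,0,-0.001,1, 0.003,0.001,0.15,0,0,-0.001,1, 0.003,0.001,0.177,0,0,-0.001,1, 0.003,0.001,0.177,0,0,-0.001,1, 0.003,0.001,0.177,0,0,-0.001,1, 0.003,0.001,0.177,0,0,-0.001,0.4, 0.003,0.001,0.177,0,0,-0.001,0, 0.003,0.001,0.177,0,0,-0.001,0, 0.003,0.001,0.177,0,0,-0.001,0]'; python3 -m pendant '[0,0,0,0,0,0,0, 0,0,0,0,0,0,0, 0,0,0,0,0,0,0, 0,0,0,0,0,0,0, 0,0,0,0,0,0,0, 0,0,0,0,0,0,0, 0,0,0,0,0,0,0, 0,0,0,0,0,0,0, 0,0,0,0,0,0,0, 0,0,0,0,0,0,0]'
```

```text
clock: 2.85
eef_pos: [0.4775, -0.2904, 0.2226]
tool_rot: [0.155, 0.988, -0.0, 0.001]
ft_force: [-0.2, 0.7, -0.3]
grip_width: 0.0385
grasp_force: 0.0
clock: 3.68
eef_pos: [0.4773, -0.2906, 0.2222]
tool_rot: [0.155, 0.988, -0.0, 0.001]
ft_force: [0.2, -1.7, 4.9]
grip_width: 0.0138
grasp_force: 60.6
```

```bash
python3 -m pendant '[0,0,-0.01,0,0,0,0, 0,0,-0.02,0,0,0,0, 0,0,-0.03,0,0,0,0, 0,0,-0.04,0,0,0,0, 0,0,-0.05,0,0,0,0, 0,0,-0.06,0,0,0,0, 0,0,-0.08,0,0,0,0, 0,0,-0.12,0,0,0,0, 0,0,-0.16,0,0,0,0, 0,0,-0.16,0,0,0,0]'; python3 - <<'E'
from h import *
go([.482,-.0147,.34],15.1)
a,_,_=cam("scene");b,_,_=cam("wrist");
cv2.imwrite("pics/c3.png",np.hstack([cv2.resize(a[110:350,290:450],(400,600)),cv2.resize(b[100:340,240:400],(400,600))])[...,::-1])
E
```

```text
clock: 4.52
eef_pos: [0.4786, -0.2912, 0.3066]
tool_rot: [0.155, 0.988, -0.002, 0.004]
ft_force: [0.7, -0.5, -0.7]
grip_width: 0.0138
grasp_force: 59.7
t 4.52 eef [ 0.4786 -0.2912  0.3066] F [ 0.71 -0.47 -0.74] w 0.0138 gf 59.7
shift [ 0.1626  0.5282 -0.0691] turn [-0.0013  0.0023 -0.1831]
```

View pics/c3.png

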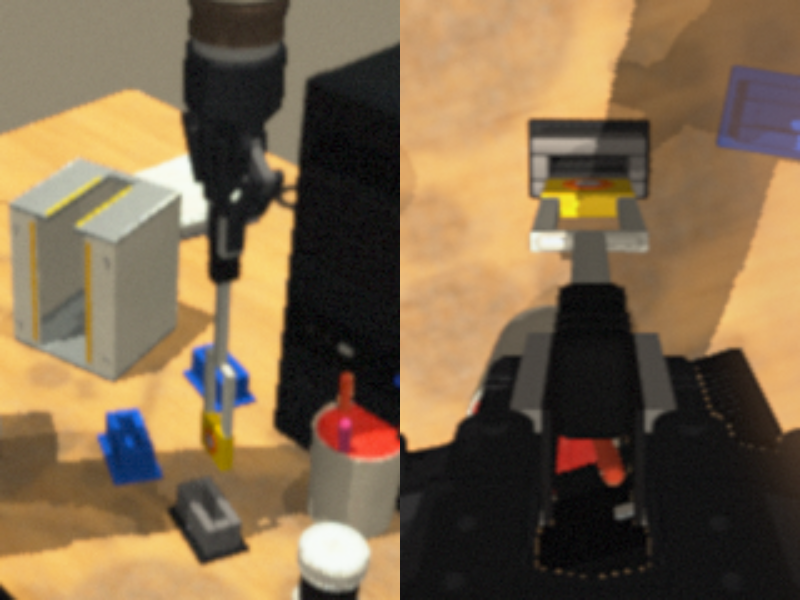

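The paddle is clear of the stand and square in the fingers, orange disc toward the robot. I'll carry it to the front of the doorway.

```bash
python3 -m pendant '[0.03,0.06,0,0,0,-0.02,0, 0.05,0.13,0,0,0,-0.05,0, 0.07,0.2,0,0,0,-0.08,0, 0.09,0.27,0,0,0,-0.11,0, 0.11,0.34,0,0,0,-0.14,0, 0.13,0.41,0,0,0,-0.16,0, 0.145,0.46,0,0,0,-0.18,0, 0.155,0.5,0,-0.001,0.002,-0.183,0, 0.163,0.528,0,-0.001,0.002,-0.183,0, 0.163,0.528,0,-0.001,0.002,-0.183,0]';python3 -m pendant '[0,0,0,0,0,0,0, 0,0,0,0,0,0,0, 0,0,0,0,0,0,0, 0,0,0,0,0,0,0, 0,0,0,0,0,0,0, 0,0,0,0,0,0,0, 0,0,0,0,0,0,0, 0,0,0,0,0,0,0, 0,0,0,0,0,0,0, 0,0,0,0,0,0,0]'; python3 - <<'E'
from h import *
go([.482,-.0147,.271],15.1)
a,_,_=cam("top");b,_,_=cam("wrist");s,_,_=cam("scene")
for n,i in(("t4",a),("w4",b),("s4",s)):cv2.imwrite(f"pics/{n}.png",i[...,::-1])
cv2.imwrite("pics/c4.png",np.hstack([cv2.resize(s[120:280,260:420],(400,400)),cv2.resize(b[100:340,200:440],(400,400))])[...,::-1])
E
```

```text
clock: 5.45
eef_pos: [0.4797, -0.0112, 0.3002]
tool_rot: [-0.133, 0.991, 0.003, -0.004]
ft_force: [0.4, -1.0, -0.7]
grip_width: 0.014
grasp_force: 59.8
clock: 6.28
eef_pos: [0.4805, -0.014, 0.3016]
tool_rot: [-0.131, 0.991, 0.002, -0.003]
ft_force: [-0.6, 0.4, -1.8]
grip_width: 0.0139
grasp_force: 59.7
t 6.28 eef [ 0.4805 -0.014   0.3016] F [-0.56  0.41 -1.81] w 0.0139 gf 59.7
shift [-0.0029 -0.0024  0.0612] turn [ 0.0015 -0.0016 -0.0001]
```

View pics/c4.png

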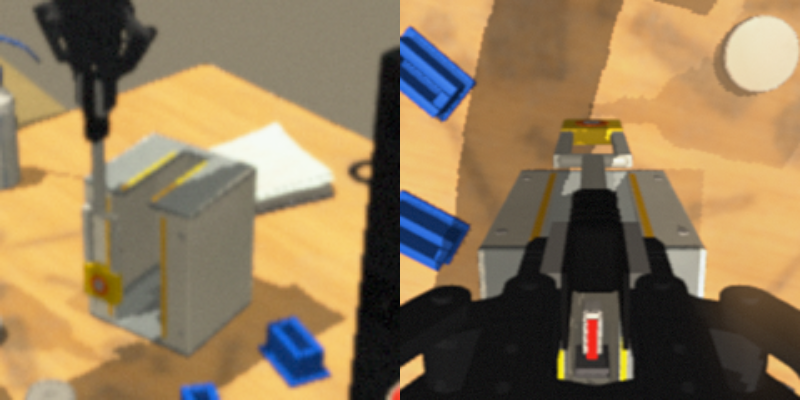

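Wrist crop: the red tongue at (592,335) lies midway between the yellow slot edges at (562,365) and (627,365), and the paddle's centre line is at about 592. The scene crop shows the orange disc at (98,285). I'll triangulate both.

```bash
cat >> h.py <<'E'
CC=np.array([.598,.0165]);CY=np.radians(15.1)
def cab(p):
    c,s=np.cos(CY),np.sin(CY);d=np.array(p[:2])-CC;return np.round([1000*(c*d[0]+s*d[1]),1000*(-s*d[0]+c*d[1]),1000*p[2]],1)
def wristT():
    o=bot.get_obs();T=np.eye(4);T[:3,:3]=R.from_quat(o["tool_rot"]).as_matrix();T[:3,3]=o["eef_pos"];c=bot.camera("wrist")
    return c["pixels"],c["mtx"],T@c["hand_eye"]
def red(im,box,lo=60):
    x0,y0,x1,y1=box;a=im[y0:y1,x0:x1].astype(int);m=((a[...,0]-a[...,1]>lo)&(a[...,0]-a[...,2]>lo)).astype(np.uint8)
    n,l,s,c=cv2.connectedComponentsWithStats(m);i=1+s[1:,4].argmax();ys,xs=np.nonzero(l==i);return np.c_[xs+x0,ys+y0],c[i]+[x0,y0]
E
python3 - <<'E'
from h import *
s,Ks,Ts=cam("scene");w,Kw,Tw=wristT();_,K,T=cam("top");t=cv2.imread("pics/top0.png")[...,::-1]
P,c=red(t,(285,140,315,175));Q,d=red(w,(300,270,335,330))
print(len(P),c,P.min(0),P.max(0),len(Q),d,Q.min(0),Q.max(0))
x,e=tri(ray(K,T,c),ray(Kw,Tw,d));print("tongue",x,e,cab(x))
P0=P[P[:,1]>=P[:,1].max()-1].mean(0);Q0=Q[Q[:,1]<=Q[:,1].min()+1].mean(0)  # front end
P1=P[P[:,1]<=P[:,1].min()+1].mean(0);Q1=Q[Q[:,1]>=Q[:,1].max()-1].mean(0)
for n,a,b in(("front",P0,Q0),("back",P1,Q1)):
    x,e=tri(ray(K,T,a),ray(Kw,Tw,b));print(n,a,b,cab(x),e)
for z in(.12,.132,.144):print(z,cab(plane(Kw,Tw,d,z)),cab(plane(K,T,c,z)))
# paddle: red/orange disc
A,a=red(s,(285,220,315,250),50);B,b=red(w,(290,165,345,185),50);print(len(A),a,len(B),b)
x,e=tri(ray(Ks,Ts,a),ray(Kw,Tw,b));print("disc",x,cab(x),e,"tcp",cab(bot.get_obs()["eef_pos"]))
# slot edges yellow in wrist, roof plane
hsv=cv2.cvtColor(w,cv2.COLOR_RGB2HSV);m=cv2.inRange(hsv,(22,120,120),(35,255,255))[300:335,290:350]
n,l,st,ce=cv2.connectedComponentsWithStats(m)
for i in range(1,n):
    if st[i,4]>15:print("edge",st[i],cab(plane(Kw,Tw,ce[i]+[290,300],.182)))
E
```

```text
44 [297.5        156.81818182] [295 150] [300 163] 174 [314.94252874 303.32758621] [311 291] [318 315]
tongue [0.62841582 0.02513001 0.13475036] [np.float64(0.00030321017901872464), np.float64(0.00030321017901887133)] [ 31.6   0.4 134.8]
front [299.  162.5] [314.81818182 291.63636364] [ 18.5   0.2 129.3] [np.float64(0.0002335258922525975), np.float64(0.00023352589225248432)]
back [296.   150.75] [314.73333333 314.46666667] [ 46.7   0.2 136.4] [np.float64(0.0004160674475603114), np.float64(0.0004160674475602381)]
0.12 [4.2e+01 1.0e-01 1.2e+02] [ 35.6   0.3 120. ]
0.132 [3.36e+01 1.00e-01 1.32e+02] [ 32.3   0.6 132. ]
0.144 [2.51e+01 1.00e-01 1.44e+02] [ 29.1   1.  144. ]
105 [290.74285714 238.98095238] 343 [331.55102041 171.52478134]
disc [0.46810744 0.00609323 0.07991714] [-128.1   23.8   79.9] [np.float64(0.0025289800907223295), np.float64(0.0025289800907224674)] tcp [-121.4    1.2  301.6]
edge [42  5  4 24 84] [ 16.   20.2 182. ]
edge [ 4 10  4 18 58] [ 17.5 -20.5 182. ]
```

```bash
python3 - <<'E'
from h import *
s,Ks,Ts=cam("scene");w,Kw,Tw=wristT();o=bot.get_obs()
def yel(im,b):
    x0,y0,x1,y1=b;m=cv2.inRange(cv2.cvtColor(im[y0:y1,x0:x1],cv2.COLOR_RGB2HSV),(22,190,90),(32,255,255))
    n,l,st,c=cv2.connectedComponentsWithStats(m);i=1+st[1:,4].argmax();ys,xs=np.nonzero(l==i);return st[i]+[x0,y0,0,0,0],c[i]+[x0,y0]
print(yel(s,(285,215,315,250)),yel(w,(285,165,345,195)))
P=(299.2-.3,234-.3);Q=(314-.3,174.4-.3)
x,e=tri(ray(Ks,Ts,P),ray(Kw,Tw,Q));print("disc",x,cab(x),e,"tcp",cab(o["eef_pos"]))
t=R.from_quat(o["tool_rot"]).inv().apply(x-o["eef_pos"]);print("disc in tool mm",1000*t, "tilt z",R.from_quat(o["tool_rot"]).apply([0,0,1]))
go([.4821,-.0155,.271],15.1)
E
```

```text
(array([294, 225,  15,  17, 117]), array([301.2991453 , 232.53846154])) (array([297, 172,  36,  15, 291]), array([314.48109966, 179.51890034]))
disc [ 0.47513152 -0.01776055  0.10599321] [-127.6   -1.1  106. ] [np.float64(7.026703776764597e-05), np.float64(7.026703776770565e-05)] tcp [-121.4    1.2  301.6]
disc in tool mm [  5.13626447  -3.2208168  195.61815133] tilt z [-0.00614498  0.00324769 -0.99997585]
t 6.68 eef [ 0.4805 -0.0139  0.3016] F [ 0.3   0.6  -1.17] w 0.0139 gf 59.7
shift [-0.0027 -0.0041  0.0612] turn [ 0.0015 -0.0016 -0.0001]
```

```bash
cat >> h.py <<'E'
def wcab(x,y,z):
    c,s=np.cos(CY),np.sin(CY);return [CC[0]+(c*x-s*y)/1e3,CC[1]+(s*x+c*y)/1e3,z/1e3]
def gc(x,y,z):
    go(wcab(x,y,z),15.1);print("cab tcp",cab(bot.get_obs()["eef_pos"]))
E
python3 -c "
from h import *
gc(-120,3,272)"
```

```text
t 6.68 eef [ 0.4805 -0.0139  0.3016] F [ 0.3   0.6  -1.17] w 0.0139 gf 59.7
shift [-0.0031  0.0033  0.0592] turn [ 0.0015 -0.0016 -0.0001]
cab tcp [-121.4    1.2  301.6]
```

```bash
python3 -m pendant '[-0.003,0.003,0.02,0.0015,-0.0016,0,0, -0.003,0.003,0.04,0.0015,-0.0016,0,0, -0.003,0.003,0.059,0.0015,-0.0016,0,0, -0.003,0.003,0.059,0.0015,-0.0016,0,0, -0.003,0.003,0.059,0.0015,-0.0016,0,0, -0.003,0.003,0.059,0.0015,-0.0016,0,0, -0.003,0.003,0.059,0.0015,-0.0016,0,0, -0.003,0.003,0.059,0.0015,-0.0016,0,0, -0.003,0.003,0.059,0.0015,-0.0016,0,0, -0.003,0.003,0.059,0.0015,-0.0016,0,0]'; python3 - <<'E'
from h import *
gc(-120,3,272)
s,Ks,Ts=cam("scene");w,Kw,Tw=wristT();o=bot.get_obs()
cv2.imwrite("pics/c5.png",np.hstack([cv2.resize(s[130:290,260:420],(400,400)),cv2.resize(w[140:340,220:420],(400,400))])[...,::-1])
E
```

```text
clock: 7.52
eef_pos: [0.4815, -0.0121, 0.2724]
tool_rot: [-0.131, 0.991, -0.0, 0.0]
ft_force: [0.3, -0.1, -1.0]
grip_width: 0.0141
grasp_force: 59.7
t 7.52 eef [ 0.4815 -0.0121  0.2724] F [ 0.34 -0.11 -1.03] w 0.0141 gf 59.7
shift [0.0002 0.0005 0.0009] turn [-0.      0.0002 -0.0001]
cab tcp [-119.9    2.8  272.4]
```

View pics/c5.png

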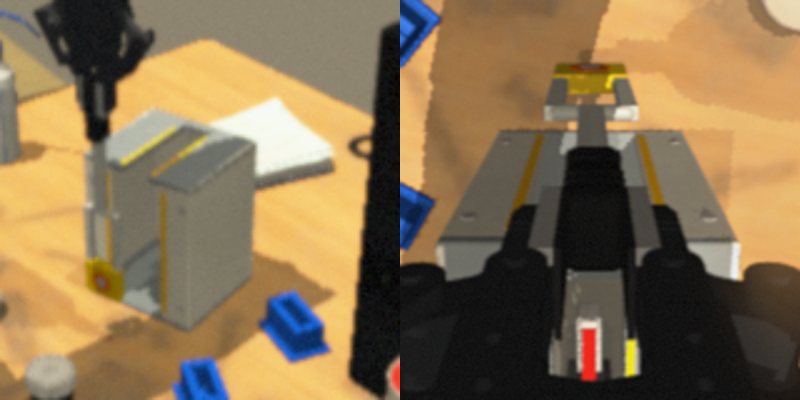

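The wrist crop shows the paddle's centre line at about 590, the tongue at 588, and the paddle upright. I'll enter about 95 mm first and check.

```bash
python3 -m pendant '[-0.03,0,0,0,0,0,0, -0.06,0,0,0,0,0,0, -0.09,0,0,0,0,0,0, -0.12,0,0,0,0,0,0, -0.15,0,0,0,0,0,0, -0.17,0,0,0,0,0,0, -0.19,0,0,0,0,0,0, -0.19,0,0,0,0,0,0, -0.19,0,0,0,0,0,0, -0.19,0,0,0,0,0,0]'; python3 - <<'E'
from h import *
gc(28.2,3,272)
s,Ks,Ts=cam("scene");w,Kw,Tw=wristT()
cv2.imwrite("pics/c6.png",np.hstack([cv2.resize(s[130:290,260:420],(400,400)),cv2.resize(w[140:340,220:420],(400,400))])[...,::-1])
Q,d=red(w,(290,240,340,340));print(len(Q),d,Q.min(0),Q.max(0));
for z in(.13,.138,.146):print(cab(plane(Kw,Tw,d,z)),cab(plane(Kw,Tw,Q[Q[:,1]<=Q[:,1].min()+1].mean(0),z)))
E
```

```text
clock: 8.45
eef_pos: [0.5725, 0.0125, 0.272]
tool_rot: [-0.131, 0.991, -0.0, -0.0]
ft_force: [-1.5, -0.1, -0.6]
grip_width: 0.0143
grasp_force: 59.7
t 8.45 eef [0.5725 0.0125 0.272 ] F [-1.54 -0.08 -0.56] w 0.0143 gf 59.7
shift [-0.1077  0.0004 -0.0002] turn [ 0.     -0.0003 -0.0001]
cab tcp [-25.6   2.8 272. ]
12 [311.16666667 297.08333333] [307 296] [315 299]
[102.7  -3.2 130. ] [102.   -4.6 130. ]
[ 97.3  -3.1 138. ] [ 96.6  -4.4 138. ]
[ 91.9  -2.9 146. ] [ 91.1  -4.1 146. ]
```

View pics/c6.png

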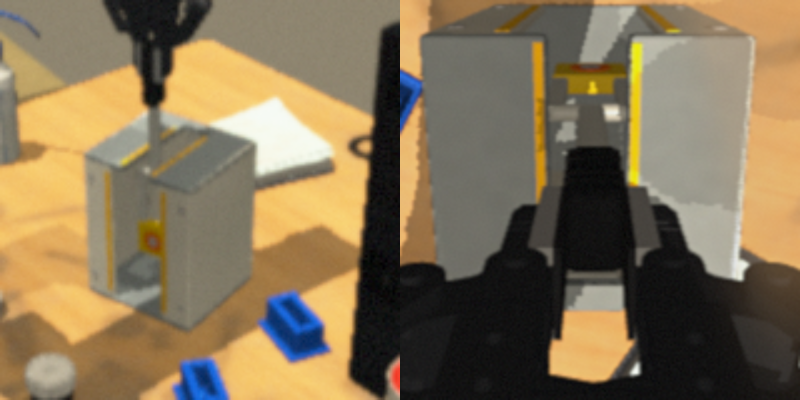

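The scene crop shows the paddle inside the doorway. In the wrist crop the stem at 592 compares with the slot middle at about 588, so it is about 1–2 mm off. I'll continue with a 1 mm correction.

```bash
python3 -m pendant '[-0.015,-0.002,0,0,0,0,0, -0.03,-0.002,0,0,0,0,0, -0.045,-0.002,0,0,0,0,0, -0.06,-0.002,0,0,0,0,0, -0.075,-0.002,0,0,0,0,0, -0.09,-0.002,0,0,0,0,0, -0.1,-0.002,0,0,0,0,0, -0.108,-0.002,0,0,0,0,0, -0.108,-0.002,0,0,0,0,0, -0.108,-0.002,0,0,0,0,0]'; python3 - <<'E'
from h import *
gc(28.2,2,256)
s,Ks,Ts=cam("scene");t,Kt,Tt=cam("top");w,Kw,Tw=wristT()
cv2.imwrite("pics/c7.png",np.hstack([cv2.resize(s[130:290,260:420],(400,400)),cv2.resize(w[140:340,220:420],(400,400))])[...,::-1])
E
```

```text
clock: 9.38
eef_pos: [0.6256, 0.0258, 0.2717]
tool_rot: [-0.131, 0.991, 0.0, -0.0]
ft_force: [0.9, -0.4, -0.7]
grip_width: 0.0141
grasp_force: 59.7
t 9.38 eef [0.6256 0.0258 0.2717] F [ 0.87 -0.35 -0.74] w 0.0141 gf 59.7
shift [0.0017 0.0003 0.0315] turn [ 0.     -0.0002 -0.0001]
cab tcp [ 29.    1.8 271.7]
```

```bash
python3 -m pendant '[0.0015,0,0.003,0,0,0,0, 0.0015,0,0.006,0,0,0,0, 0.0015,0,0.009,0,0,0,0, 0.0015,0,0.012,0,0,0,0, 0.0015,0,0.015,0,0,0,0, 0.0015,0,0.018,0,0,0,0, 0.0015,0,0.02,0,0,0,0, 0.0015,0,0.02,0,0,0,0, 0.0015,0,0.02,0,0,0,0, 0.0015,0,0.02,0,0,0,0]'; python3 -m pendant '[0,0,0.0008,0,0,0,0, 0,0,0.0016,0,0,0,0, 0,0,0.0024,0,0,0,0, 0,0,0.0032,0,0,0,0, 0,0,0.004,0,0,0,0, 0,0,0.0048,0,0,0,0, 0,0,0.0056,0,0,0,0, 0,0,0.006,0,0,0,0, 0,0,0.006,0,0,0,0, 0,0,0.006,0,0,0,0]'
```

```text
clock: 10.37
eef_pos: [0.6248, 0.0256, 0.2621]
tool_rot: [-0.131, 0.991, -0.0, 0.0]
ft_force: [-0.4, 0.3, -0.9]
grip_width: 0.014
grasp_force: 59.7
clock: 11.2
eef_pos: [0.6248, 0.0255, 0.2591]
tool_rot: [-0.131, 0.991, 0.0, -0.0]
ft_force: [-0.2, 0.6, -1.6]
grip_width: 0.0139
grasp_force: 59.7
```

```bash
python3 -m pendant '[0,0,0.0008,0,0,0,0, 0,0,0.0016,0,0,0,0, 0,0,0.0024,0,0,0,0, 0,0,0.0032,0,0,0,0, 0,0,0.004,0,0,0,0, 0,0,0.0048,0,0,0,0, 0,0,0.0056,0,0,0,0, 0,0,0.006,0,0,0,0, 0,0,0.006,0,0,0,0, 0,0,0.006,0,0,0,0]'
```

```text
clock: 12.03
eef_pos: [0.6248, 0.0255, 0.2561]
tool_rot: [-0.131, 0.991, 0.0, -0.0]
ft_force: [-0.2, -0.4, -1.1]
grip_width: 0.0138
grasp_force: 59.7
```

View pics/c7.png

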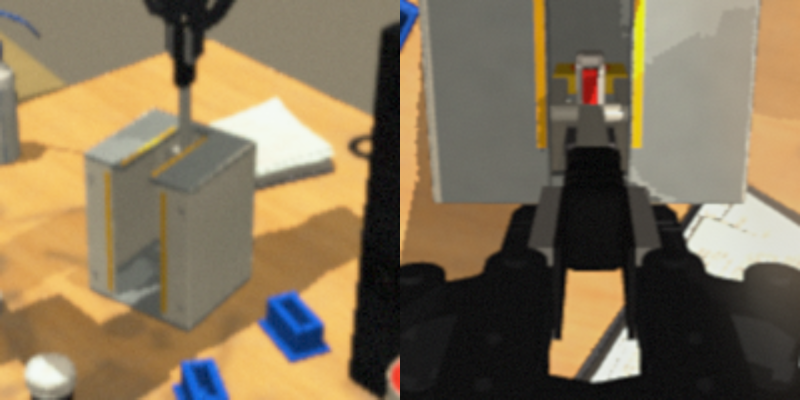

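The hook and red tongue (590,85) show centred in the window. I'll keep feeling downward.

```bash
python3 -m pendant '[0,0,0.0008,0,0,0,0, 0,0,0.0016,0,0,0,0, 0,0,0.0024,0,0,0,0, 0,0,0.0032,0,0,0,0, 0,0,0.004,0,0,0,0, 0,0,0.0048,0,0,0,0, 0,0,0.0056,0,0,0,0, 0,0,0.006,0,0,0,0, 0,0,0.006,0,0,0,0, 0,0,0.006,0,0,0,0]'
```

```text
clock: 12.87
eef_pos: [0.6249, 0.0256, 0.2537]
tool_rot: [-0.131, 0.991, -0.0, 0.001]
ft_force: [-0.8, 0.7, 2.8]
grip_width: 0.0142
grasp_force: 60.2
```

```bash
python3 -m pendant '[0,0,0.0008,0,0,0,0, 0,0,0.0016,0,0,0,0, 0,0,0.0024,0,0,0,0, 0,0,0.0032,0,0,0,0, 0,0,0.004,0,0,0,0, 0,0,0.004,0,0,0,0, 0,0,0.004,0,0,0,0, 0,0,0.004,0,0,0,0, 0,0,0.004,0,0,0,0, 0,0,0.004,0,0,0,0]'
```

```text
clock: 13.7
eef_pos: [0.6251, 0.0256, 0.2522]
tool_rot: [-0.131, 0.991, -0.0, 0.001]
ft_force: [-0.3, -0.5, 6.1]
grip_width: 0.0139
grasp_force: 60.5
```

```bash
python3 -m pendant '[0,0,0.0008,0,0,0,0, 0,0,0.0016,0,0,0,0, 0,0,0.0024,0,0,0,0, 0,0,0.0032,0,0,0,0, 0,0,0.004,0,0,0,0, 0,0,0.004,0,0,0,0, 0,0,0.004,0,0,0,0, 0,0,0.004,0,0,0,0, 0,0,0.004,0,0,0,0, 0,0,0.004,0,0,0,0]'
```

```text
clock: 14.53
eef_pos: [0.6251, 0.0256, 0.2501]
tool_rot: [-0.131, 0.991, -0.0, 0.001]
ft_force: [-1.3, 0.3, 4.9]
grip_width: 0.0139
grasp_force: 60.5
```

```bash
python3 -m pendant '[0,0,0.0004,0,0,0,0, 0,0,0.0008,0,0,0,0, 0,0,0.0012,0,0,0,0, 0,0,0.0016,0,0,0,0, 0,0,0.002,0,0,0,0, 0,0,0.0024,0,0,0,0, 0,0,0.0028,0,0,0,0, 0,0,0.003,0,0,0,0, 0,0,0.003,0,0,0,0, 0,0,0.003,0,0,0,0]'
```

```text
clock: 15.37
eef_pos: [0.6251, 0.0256, 0.2487]
tool_rot: [-0.131, 0.991, -0.0, 0.001]
ft_force: [-0.9, -0.9, 5.6]
grip_width: 0.0142
grasp_force: 60.6
```

```bash
python3 -m pendant '[0,0,0.0004,0,0,0,0, 0,0,0.0008,0,0,0,0, 0,0,0.0012,0,0,0,0, 0,0,0.0016,0,0,0,0, 0,0,0.002,0,0,0,0, 0,0,0.0024,0,0,0,0, 0,0,0.0028,0,0,0,0, 0,0,0.003,0,0,0,0, 0,0,0.003,0,0,0,0, 0,0,0.003,0,0,0,0]'
```

```text
clock: 16.2
eef_pos: [0.6252, 0.0256, 0.2472]
tool_rot: [-0.131, 0.991, -0.0, 0.001]
ft_force: [-0.3, 0.1, 5.4]
grip_width: 0.014
grasp_force: 60.6
```

```bash
python3 -m pendant '[0,0,0.0004,0,0,0,0, 0,0,0.0008,0,0,0,0, 0,0,0.001,0,0,0,0, 0,0,0.0012,0,0,0,0, 0,0,0.0014,0,0,0,0, 0,0,0.0016,0,0,0,0, 0,0,0.0016,0,0,0,0, 0,0,0.0016,0,0,0,0, 0,0,0.0016,0,0,0,0, 0,0,0.0016,0,0,0,0]'
```

```text
clock: 17.03
eef_pos: [0.6251, 0.0256, 0.2464]
tool_rot: [-0.131, 0.991, -0.0, 0.001]
ft_force: [-1.1, 0.4, 5.0]
grip_width: 0.0141
grasp_force: 60.6
```

```bash
python3 -m pendant '[0,0,0.0004,0,0,0,0, 0,0,0.0008,0,0,0,0, 0,0,0.001,0,0,0,0, 0,0,0.0012,0,0,0,0, 0,0,0.0014,0,0,0,0, 0,0,0.0016,0,0,0,0, 0,0,0.0016,0,0,0,0, 0,0,0.0016,0,0,0,0, 0,0,0.0016,0,0,0,0, 0,0,0.0016,0,0,0,0]'
```

```text
clock: 17.87
eef_pos: [0.6252, 0.0256, 0.2459]
tool_rot: [-0.131, 0.991, -0.0, 0.001]
ft_force: [-1.0, -0.4, 5.0]
grip_width: 0.014
grasp_force: 60.7
```

```bash
python3 -m pendant '[0,0,0.0004,0,0,0,0, 0,0,0.0008,0,0,0,0, 0,0,0.001,0,0,0,0, 0,0,0.0012,0,0,0,0, 0,0,0.0012,0,0,0,0, 0,0,0.0012,0,0,0,0, 0,0,0.0012,0,0,0,0, 0,0,0.0012,0,0,0,0, 0,0,0.0012,0,0,0,0, 0,0,0.0012,0,0,0,0]'
```

```text
clock: 18.7
eef_pos: [0.6254, 0.0257, 0.2458]
tool_rot: [-0.131, 0.991, -0.0, 0.002]
ft_force: [-1.2, -0.0, 6.8]
grip_width: 0.0137
grasp_force: 60.8
```

```bash
python3 -m pendant '[0,0,0.0004,0,0,0,0, 0,0,0.0008,0,0,0,0, 0,0,0.001,0,0,0,0, 0,0,0.0012,0,0,0,0, 0,0,0.0012,0,0,0,0, 0,0,0.0012,0,0,0,0, 0,0,0.0012,0,0,0,0, 0,0,0.0012,0,0,0,0, 0,0,0.0012,0,0,0,0, 0,0,0.0012,0,0,0,0]'
```

```text
clock: 19.53
eef_pos: [0.626, 0.0256, 0.2457]
tool_rot: [-0.131, 0.991, -0.0, 0.003]
ft_force: [-0.3, 0.1, 8.0]
grip_width: 0.0142
grasp_force: 60.9
```

```bash
python3 -m pendant '[0,0,0.0004,0,0,0,0, 0,0,0.0008,0,0,0,0, 0,0,0.0012,0,0,0,0, 0,0,0.0016,0,0,0,0, 0,0,0.002,0,0,0,0, 0,0,0.002,0,0,0,0, 0,0,0.002,0,0,0,0, 0,0,0.002,0,0,0,0, 0,0,0.002,0,0,0,0, 0,0,0.002,0,0,0,0]'; python3 -c "
from h import *
gc(29,2,245)"
```

```text
clock: 20.37
eef_pos: [0.6265, 0.0256, 0.2456]
tool_rot: [-0.131, 0.991, -0.0, 0.003]
ft_force: [-0.8, 0.1, 11.2]
grip_width: 0.0142
grasp_force: 61.2
t 20.37 eef [0.6265 0.0256 0.2456] F [-0.8   0.15 11.21] w 0.0142 gf 61.2
shift [0.0017 0.0012 0.0012] turn [-0.0005  0.0021 -0.0001]
cab tcp [ 29.9   1.4 245.6]
```

The tongue is on its stop: the force rose from 5 to 11 N with no further travel, about 8 mm below first contact. I'll relieve the load, then open.

```bash
python3 -m pendant '[0,0,-0.001,0,0,0,0, 0,0,-0.002,0,0,0,0, 0,0,-0.003,0,0,0,0, 0,0,-0.004,0,0,0,0, 0,0,-0.005,0,0,0,0, 0,0,-0.005,0,0,0,0, 0,0,-0.005,0,0,0,0, 0,0,-0.005,0,0,0,0, 0,0,-0.005,0,0,0,0, 0,0,-0.005,0,0,0,0]'; python3 -c "
from h import *
gc(28.5,2,246)"
```

```text
clock: 21.2
eef_pos: [0.6254, 0.0255, 0.2458]
tool_rot: [-0.131, 0.991, -0.0, 0.001]
ft_force: [1.2, -1.0, 5.4]
grip_width: 0.014
grasp_force: 60.7
t 21.2 eef [0.6254 0.0255 0.2458] F [ 1.22 -0.95  5.42] w 0.014 gf 60.7
shift [ 0.0007  0.0008 -0.0004] turn [-0.0002  0.0007 -0.0001]
cab tcp [ 28.8   1.6 245.8]
```

```bash
python3 -m pendant '[0,0,-0.001,0,0,0,0, 0,0,-0.002,0,0,0,0, 0,0,-0.003,0,0,0,0, 0,0,-0.003,0,0,0,0, 0,0,-0.003,0,0,0,0, 0,0,-0.003,0,0,0,0.04, 0,0,-0.003,0,0,0,0.12, 0,0,-0.003,0,0,0,0.2, 0,0,-0.003,0,0,0,0.3, 0,0,-0.003,0,0,0,0.4]'; python3 - <<'E'
from h import *
gc(28.5,2,340)
w,Kw,Tw=wristT();s,_,_=cam("scene")
cv2.imwrite("pics/c8.png",np.hstack([cv2.resize(s[130:290,260:420],(400,400)),cv2.resize(w[140:340,220:420],(400,400))])[...,::-1])
E
```

```text
clock: 22.03
eef_pos: [0.6241, 0.0256, 0.2455]
tool_rot: [-0.131, 0.991, 0.0, -0.001]
ft_force: [-0.2, -1.2, -0.3]
grip_width: 0.0334
grasp_force: 0.0
t 22.03 eef [0.6241 0.0256 0.2455] F [-0.22 -1.22 -0.33] w 0.0334 gf 0.0
shift [-1.500e-03  1.000e-04 -1.891e-01] turn [ 0.0002 -0.0007 -0.0001]
cab tcp [ 27.5   2.  245.5]
```

View pics/c8.png

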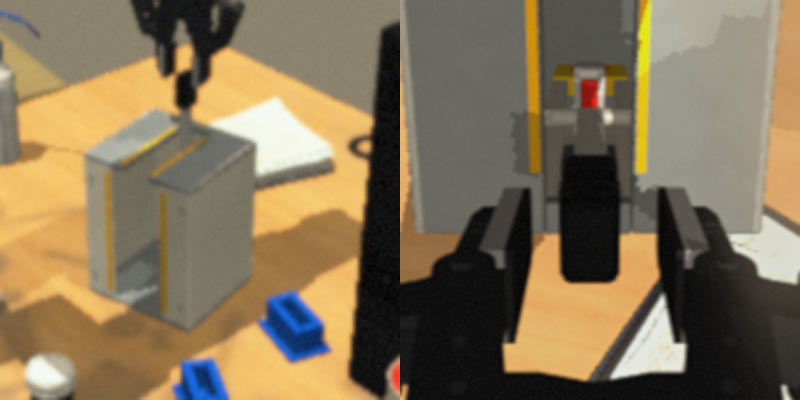

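The paddle hangs upright on the hook, with the block at (590,215) between the open fingers and clear of both. I'll retreat straight up.

```bash
python3 -m pendant '[0,0,-0.01,0,0,0,0.45, 0,0,-0.03,0,0,0,0.45, 0,0,-0.05,0,0,0,0.45, 0,0,-0.07,0,0,0,0.45, 0,0,-0.1,0,0,0,0.45, 0,0,-0.14,0,0,0,0.45, 0,0,-0.18,0,0,0,0.45, 0,0,-0.2,0,0,0,0.45, 0,0,-0.2,0,0,0,0.45, 0,0,-0.2,0,0,0,0.45]'; python3 -m pendant '[0,0,0,0,0,0,0.45, 0,0,0,0,0,0,0.45, 0,0,0,0,0,0,0.45, 0,0,0,0,0,0,0.45, 0,0,0,0,0,0,0.45, 0,0,0,0,0,0,0.45, 0,0,0,0,0,0,0.45, 0,0,0,0,0,0,0.45, 0,0,0,0,0,0,0.45, 0,0,0,0,0,0,0.45]'; python3 - <<'E'
from h import *
w,Kw,Tw=wristT();s,Ks,Ts=cam("scene")
cv2.imwrite("pics/c9.png",np.hstack([cv2.resize(s[130:290,260:420],(400,400)),cv2.resize(w[100:300,220:420],(400,400))])[...,::-1])
for k in range(3):
    w2,_,_=wristT();print(np.abs(w2[:260,290:340].astype(int)-w[:260,290:340]).mean())
E
```

```text
clock: 22.97
eef_pos: [0.6251, 0.0256, 0.3469]
tool_rot: [-0.131, 0.991, -0.0, 0.001]
ft_force: [-0.3, -0.6, 0.1]
grip_width: 0.0386
grasp_force: 0.0
clock: 23.8
eef_pos: [0.6248, 0.0256, 0.3464]
tool_rot: [-0.131, 0.991, 0.0, 0.0]
ft_force: [0.3, 0.1, -0.1]
grip_width: 0.0384
grasp_force: 0.0
1.2204871794871794
1.2374102564102565
1.2636153846153846
```

View pics/c9.png

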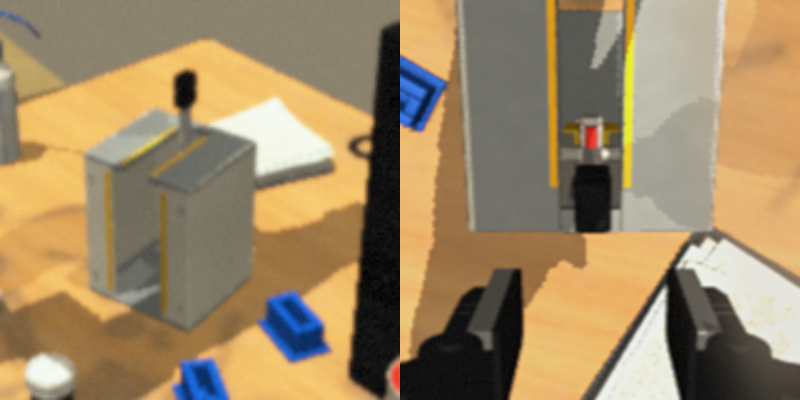

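The paddle hangs free and still on the hook, and the robot is clear of everything.

```bash
python3 -c "
from workcell import bot
print(bot.job_done())"
```

```text
the job is handed in; nothing more can be done
None
```

The paddle hangs free and still on the hook, with the tongue pressed down until the force rose without further travel (about 12 N), and the job was handed in at about 24 s of the 59 s; I saw no sign of the paddle or gripper touching the cabinet, and the tin and pots were left alone.

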